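Feed a glass disc between the guide posts of a polisher

TASK

Push the large round glass disc across the bench, through the gap between the two black guide posts, and on until it sits home against both stop pins of the polisher; then leave it there. Only push it, with the fingers' tips or sides: it must stay flat on the bench and never be lifted, and the other loose things around it must be left where they are.

Things in the scene. Friction and masses are not known exactly. Their poses are not given: they have to be found in the camera images.
- big_disc: the work: the large round frosted glass disc, 100 mm across, 22 mm thick, about 0.4 kg, lying flat and loose on the bench; too wide for a gripper. Origin at the centre of its underside, z up. It slides on the bench with ordinary friction (a few newtons) and stops where the push stops
- feed_station: the fixed loading station of a green polisher (bowl 124 mm high, from x = 215 mm on); it cannot be moved. Origin on the bench, mid-gap between its two guide posts; x = feed direction (from the gap to the stop pins, robot's left within 15 degrees), y across the gap, z up. The bench there is bare and level. The disc starts at x = -165 to -210 mm, y within 40 mm, nothing in between
- post_a (a point): bench-level centre of the black rubber guide post at station y = +69 mm (x = 0): upright, fixed, 32 mm across, 49 mm high, with a 6 mm high steel foot on its outer side. The clear gap between the two posts is 106 mm
- post_b (a point): bench-level centre of the other, identical guide post, at station y = -69 mm
- pins (a point): bench point midway between the two fixed steel stop pins, at station x = 122 mm; the pins stand 30 mm to either side of it along station y, 12 mm across and 32 mm high, with a 10 mm high bar behind them
- nest (a point): point on the bench 75 mm past the middle of the gap (on the station's x axis): the centre of the large disc lies here when it rests against both stop pins
- small_disc: loose frosted glass disc, 60 mm across, 20 mm thick, lying flat near the guide posts; bystander; origin at the centre of its underside
- glass_cube: loose frosted glass cube, 45 mm; bystander; origin at the centre of its underside
- felt_block: loose wooden rubbing block with grey felt sole, 90 x 45 mm, 32 mm high; bystander; origin at the centre of its underside, x along its length
- powder_jar: loose closed jar of polishing powder, 52 mm across, 60 mm high; bystander; origin at the centre of its underside
- brush: loose hand brush lying flat at the robot's right, 160 mm long; bystander; x along its length
- wrench: loose wrench lying flat at the robot's right, 150 mm long; bystander; x along its length
- cup: loose white cup, 64 mm across, 60 mm high, standing beside the stop pins; bystander; origin at the centre of its underside
Mind the look-alikes: they are no part of the job. What is shaped like the big_disc but brown, green or orange is not meant.

How it is judged:
By the outcome, as a careful person would: the job done as asked, in the order asked, and still so for the second after the job is handed in, with the robot touching nothing.
It also fails if it takes over 48 s, if anything falls off the work surface, if the arm or the gripper's body presses on something with over 40 N, if the wrist force passes 120 N, or if a joint passes its speed limit or range.

ROBOT

A 6-joint arm with a two-finger parallel gripper is mounted at the origin on the work surface. World frame = base frame: x ahead of the robot, y to its left, z up, the work surface at z = 0. Lengths are in m, angles in rad, forces in N, time in s.
With the tool pointing down it reaches from about 0.325 to 0.85 m from the base axis. Payload 4.4 kg.
Tool frame: the origin (TCP) lies midway between the tips of the shut fingers; the grasp point (between the pads) lies robot.grip_depth behind it (robot.grip_depth is the distance from the TCP to the grasp point, in m); y points along the fingers, x is the direction in which the jaws open and shut, and the axes are right-handed (so a half turn about y gives the same grasp; the last joint's range is limited). The gripper opens to 94 mm and grips with 3 to 60 N. Pads are 16 mm wide; open, the fingers measure 119 mm over their backs; the gripper's body (75 mm by 177 mm) begins 78 mm behind the grasp point.
Start: joints at [-1.417, 0.207, 1.542, -0, 1.393, -0.15], TCP at [0.172, -0.549, 0.205] pointing down, gripper open.
Joint ranges: [-2.73, 2.73], [-0.86, 2.22], [0.23, 2.46], [-1.11, 4.25], [0.08, 2.63], [-2.82, 2.82]. Speed limits (rad/s): [2.79, 2.79, 3.14, 3.14, 3.14, 3.14].

INTERFACE

Orientations are given as a unit quaternion [x, y, z, w].
In Python, from rig import robot, optics, finish_job gives the robot as it stands.
- The arm moves only by the shell command python3 -m crank 'ROWS' [OPENING]. ROWS is JSON, a list of rows, each an object of numbers: "x", "y", "z": the shift along the tool's x, y, z in mm; "ax", "ay", "az": the turn, a rotation vector about the tool's x, y, z in degrees. In form: [{"x": .., "y": .., "z": .., "ax": .., "ay": .., "az": ..}, ...]. A call has 1 to 20 rows; each row is the pose to reach, as a shift and turn from the pose measured when the call began, along the tool's axes at that moment; what a row does not reach only later rows make up. A row lasts 1/12 s, in which the tool goes at most 41.7 mm and 7.16 degrees, less where a joint would pass 70% of its speed; a pose out of reach is approached as far as the arm can. A call with a gripper value outside its range is refused whole. OPENING is the finger opening in mm, from 0 to 94, set as the call begins (- or left out, the last holds). The fingers move at their own pace and stop on an object; the grip force is fixed at half the most. Time passes only in rows, so rows that repeat a pose let the fingers close. It gives the time, the measured TCP pose, the force and the opening at its end, in the units of the state.
- robot.get_obs(): the state, without advancing time (a new reading comes with each control period).
- optics.grab_frame(name): name is "scene" or "side" or "wrist"; returns the picture (480x640x3 uint8, red, green, blue); there is no depth.
- optics.camera_info(name): a dict with "fx", "fy", "cx", "cy" (pixels), "R" (3x3) and "t" (3): a world point X has camera coordinates R X + t; the wrist camera has in their place "T_tool_cam" (4x4, takes a point from camera to tool coordinates, whose origin is the TCP and whose axes are the tool frame's). Camera axes: x right, y down, z forward; pixel columns grow to the right and rows downward; lengths in m; the calibration is good to about 2 mm. The wrist camera is an equidistant fisheye: a pixel r from the principal point sees the ray r / f radians off the axis. A picture is of the moment at which its call begins: read the wrist's pose just before it. camera_info takes no time and is no camera call.
- finish_job(): hands the job in, once; it reports no verdict.
The state is a dict: "time": time; "joints": joint angles; "joint_vel": joint speeds; "tau": joint torques, N m; "ee_pos": TCP position; "tool_rot": TCP orientation; "ft_force": force on the tool from outside, world axes, zero at the start; "moment": the same for the moment, N m; "opening": finger opening in m.
Only numpy, scipy, OpenCV 4.12 (cv2) and the standard library are available. Lean on these libraries where they do the work, as an engineer would, in place of code of your own. Each camera call takes 0.05 s, during which the arm holds its last target. There are 200 camera calls.

## Working session

There is one attempt and no reset: what is moved stays moved. The work goes in short steps, Python scripts to look and compute and a shell command to move; the robot and the scene stay as the last step left them, time stands still between calls to the robot, and variables do not carry over. Pictures are saved under pics/ and viewed, about 8 in all and at most 12, crops included, and the job is handed in when it is done.

```bash
mkdir -p pics; python3 - <<'E'
from rig import robot, optics
import cv2
o=robot.get_obs();print(o,robot.grip_depth)
for n in("scene","side"):
    cv2.imwrite(f"pics/{n}0.png",optics.grab_frame(n)[:,:,::-1]);print(optics.camera_info(n))
print(optics.camera_info("wrist"))
E
```

```text
{'time': 0.0, 'joints': array([-1.41750029e+00,  2.07419568e-01,  1.54290721e+00, -1.03610721e-05,
        1.39353507e+00, -1.50535934e-01]), 'joint_vel': array([-0.00018087, -0.00031741, -0.00059527, -0.00114154,  0.00143852,
       -0.00143484]), 'tau': array([-9.58860146e-04, -3.70881450e+01, -2.81417495e+01,  6.97096484e-02,
        3.60616960e-02, -1.62995984e-04]), 'ee_pos': array([ 0.17187019, -0.54787286,  0.20431326]), 'tool_rot': array([-0.56934369,  0.41914514, -0.41800389,  0.57047161]), 'ft_force': array([ 0.59244988, -0.55221114, -0.39265575]), 'moment': array([ 0.04311029,  0.07135128, -0.00468704]), 'opening': 0.09413082293832588} 0.0188
{'fx': 569.4037418982408, 'fy': 569.4037418982408, 'cx': 325.5460554243266, 'cy': 229.065221936825, 'R': array([[-0.4110931 ,  0.91145354, -0.01596612],
       [ 0.66165935,  0.28628899, -0.69299749],
       [-0.62706409, -0.29545061, -0.72076318]]), 't': array([ 0.34042759, -0.34013926,  1.41117719])}
{'fx': 576.4571252077674, 'fy': 576.4571252077674, 'cx': 319.00472722788544, 'cy': 236.43258778648948, 'R': array([[-0.82278585, -0.56809444,  0.01709276],
       [-0.44988167,  0.6326076 , -0.63040789],
       [ 0.34731821, -0.5263804 , -0.77607586]]), 't': array([0.43244419, 0.3617192 , 0.93170913])}
{'fx': 371.64829954431775, 'fy': 371.64829954431775, 'cx': 324.3240339061723, 'cy': 244.02906470170973, 'T_tool_cam': array([[ 9.99999994e-01,  4.42901616e-05, -1.01752677e-04,
         3.45793895e-04],
       [ 1.09461097e-04, -2.42777601e-01,  9.70081968e-01,
        -1.79178442e-01],
       [ 1.82618164e-05, -9.70081973e-01, -2.42777604e-01,
         7.02702320e-02],
       [ 0.00000000e+00,  0.00000000e+00,  0.00000000e+00,
         1.00000000e+00]])}
```

View pics/scene0.png

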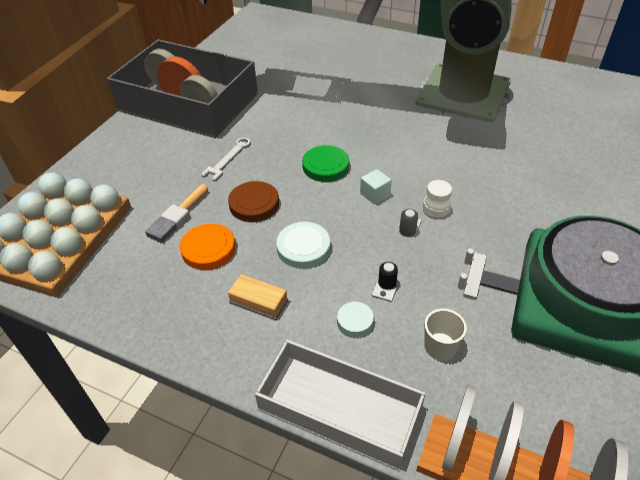

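View pics/side0.png

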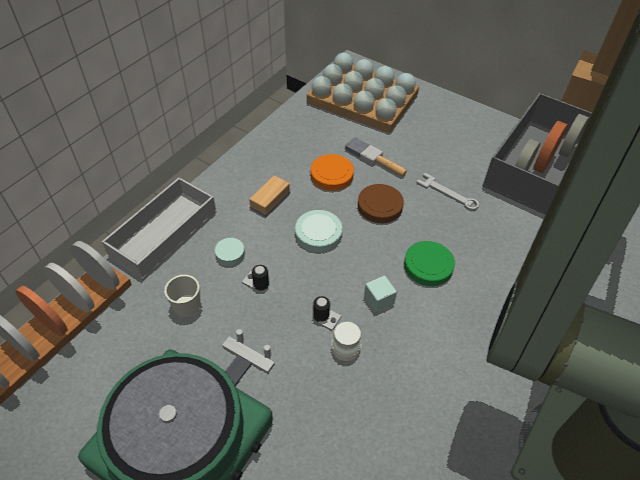

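Scene view: the target disc is near (303,243), the posts near (388,278) and (409,222), and the pins near (465,268). Next I'll enlarge both views for exact pixels.

```bash
python3 - <<'E'
import cv2
a=cv2.imread("pics/scene0.png")[200:320,265:490];b=cv2.imread("pics/side0.png")[200:380,190:400]
cv2.imwrite("pics/sc1.png",cv2.resize(a,None,fx=3.5,fy=3.5,interpolation=cv2.INTER_CUBIC))
cv2.imwrite("pics/si1.png",cv2.resize(b,None,fx=3.3,fy=3.3,interpolation=cv2.INTER_CUBIC))
E
```

```text
(no output)
```

View pics/sc1.png

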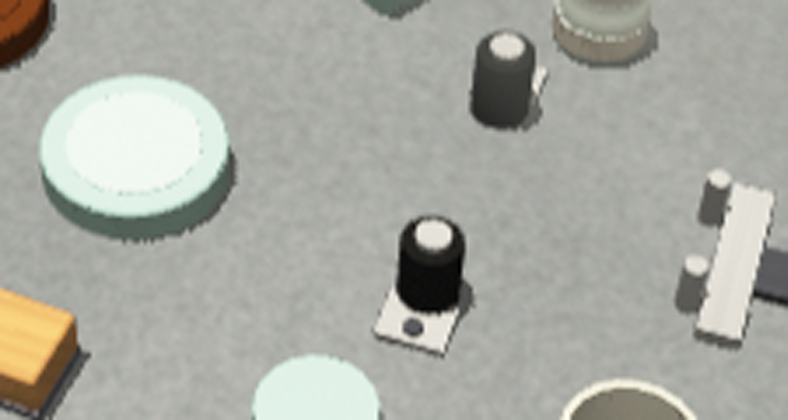

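View pics/si1.png

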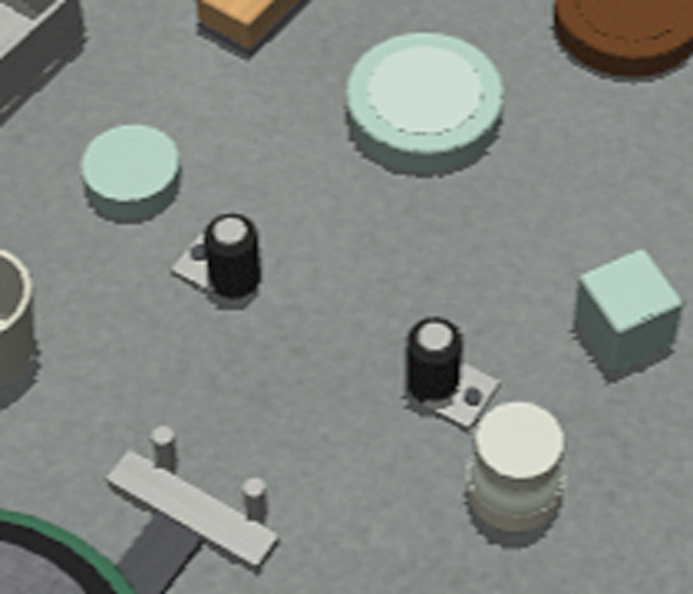

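```bash
cat > h.py <<'E'
import numpy as np
from scipy.optimize import least_squares
from rig import optics
C={n:optics.camera_info(n) for n in("scene","side")}
def proj(n,X):
    c=C[n];p=c["R"]@X+c["t"];return np.array([c["fx"]*p[0]/p[2]+c["cx"],c["fy"]*p[1]/p[2]+c["cy"]])
def onplane(n,uv,z):
    return least_squares(lambda q:proj(n,np.r_[q,z])-uv,[.5,0]).x
E
python3 - <<'E'
from h import *
P={"disc":((135,146),(425,93),.022),"a":((508,46),(435,336),.049),"b":((434,235),(230,231),.049),"pinR":((718,178),(255,486),.032),"pinF":((696,264),(163,434),.032)}
W={}
for k,(s,d,z) in P.items():
    s=(np.array(s)+.5)/3.5-.5+[265,200];d=(np.array(d)+.5)/3.3-.5+[190,200]
    a,b=onplane("scene",s,z),onplane("side",d,z);W[k]=(a+b)/2;print(k,a*1e3,b*1e3)
g=(W["a"]+W["b"])/2;p=(W["pinR"]+W["pinF"])/2;y=W["a"]-W["b"]
x1=(p-g);print("sep",np.linalg.norm(y),np.linalg.norm(x1),np.linalg.norm(W["pinR"]-W["pinF"]))
print("angs",np.degrees(np.arctan2(*x1[::-1])),np.degrees(np.arctan2(y[0],-y[1])*-1), np.degrees(np.arctan2(*(W["pinR"]-W["pinF"])[::-1])))
print(np.degrees(np.arctan2(*y[::-1]))-90)
x=x1/np.linalg.norm(x1);print("gap",g,"pins",p,"nest",g+.075*x,"x",x)
d=W["disc"]-g;print("disc st",d@x,d@[-x[1],x[0]])
from scipy.spatial.transform import Rotation as R
from rig import robot
print(R.from_quat(robot.get_obs()["tool_rot"]).as_matrix().round(3))
E
```

```text
disc [ 629.09956809 -134.14234967] [ 621.52568631 -136.21555964]
a [508.39915647  26.94781259] [504.44593081  24.14119356]
b [646.15190646  35.5292957 ] [641.69957098  33.49061272]
pinR [539.89439272 149.95769323] [535.31485345 148.25209945]
pinF [598.93157033 154.23368777] [595.48719161 152.09877911]
sep 0.13779516672086872 0.12135714877373588 0.059742962945517314
angs 93.66957104129975 86.26949447962676 -176.10201662156086
-266.26949447962676
gap [0.57517414 0.03002723] pins [0.567407   0.15113556] nest [0.57037397 0.10487346] x [-0.06400232  0.99794975]
disc st -0.16807644873230412 -0.039462110463209195
[[ 0.299 -0.     0.954]
 [-0.954  0.002  0.299]
 [-0.002 -1.     0.   ]]
```

```bash
python3 - <<'E'
from h import *
g=np.array([.5752,.0300]);x=np.array([-.0645,.998]);y=np.array([-.998,-.0645])
for k,n,uv,z in [("orange","scene",(208,243),.022),("orL","scene",(180,243),.022),("orange","side",(332,169),.022),("brown","scene",(254,198),.022),("brL","scene",(229,198),.022),("brown","side",(381,199),.022),("green","side",(429,260),.022),("felt corners","scene",(285,294),.032),("f","scene",(287,311),.0),("f","scene",(240,278),.032),("f","side",(274,178),.032),("f","side",(289,185),.032),("small","side",(230,246),.02),("small","scene",(355,316),.02),("cube","side",(380,287),.045)]:
    p=onplane(n,uv,z);d=p-g;print(k,n,(p*1e3).round(),"st",(d@x*1e3).round(),(d@y*1e3).round())
E
```

```text
orange scene [ 702. -292.] st -330.0 -106.0
orL scene [ 723. -340.] st -378.0 -123.0
orange side [ 696. -298.] st -335.0 -99.0
brown scene [ 563. -274.] st -303.0 32.0
brL scene [ 583. -319.] st -349.0 15.0
brown side [ 557. -283.] st -311.0 38.0
green side [ 393. -196.] st -213.0 196.0
felt corners scene [ 756. -106.] st -147.0 -172.0
f scene [766. -99.] st -141.0 -182.0
f scene [ 757. -192.] st -233.0 -167.0
f side [ 779. -191.] st -233.0 -189.0
f side [ 739. -193.] st -233.0 -149.0
small side [741.   6.] st -35.0 -164.0
small scene [743.  14.] st -26.0 -166.0
cube side [434. -68.] st -89.0 147.0
```

```bash
python3 -m crank '[{"x":-20,"z":40,"ay":-7},{"x":-30,"z":80,"ay":-14},{"x":-40,"z":120,"ay":-21},{"x":-52,"z":158,"ay":-28},{"x":-65,"z":197,"ay":-35},{"x":-79,"z":235,"ay":-42},{"x":-92,"z":273,"ay":-49},{"x":-105,"z":311,"ay":-56},{"x":-119,"z":349,"ay":-63},{"x":-132,"z":387,"ay":-70},{"x":-145,"z":425,"ay":-77},{"x":-158,"z":463,"ay":-84},{"x":-172,"z":501,"ay":-91},{"x":-185,"z":539,"ay":-91.3},{"x":-192,"z":557,"ay":-91.3},{"x":-192,"z":557,"ay":-91.3},{"x":-192,"z":557,"ay":-91.3},{"x":-192,"z":557,"ay":-91.3}]' 60
python3 - <<'E'
from h import *
from rig import robot
import cv2
from scipy.spatial.transform import Rotation as R
o=robot.get_obs();print(R.from_quat(o["tool_rot"]).as_matrix().round(3),o["joints"])
cv2.imwrite("pics/w1.png",optics.grab_frame("wrist")[:,:,::-1])
E
```

```text
[[ 0.299 -0.     0.954]
 [-0.954  0.002  0.299]
 [-0.002 -1.     0.   ]] [-1.41751055e+00  2.07354628e-01  1.54278310e+00 -4.95476844e-06
  1.39350102e+00 -1.50469604e-01]invalid input
```

View pics/w1.png

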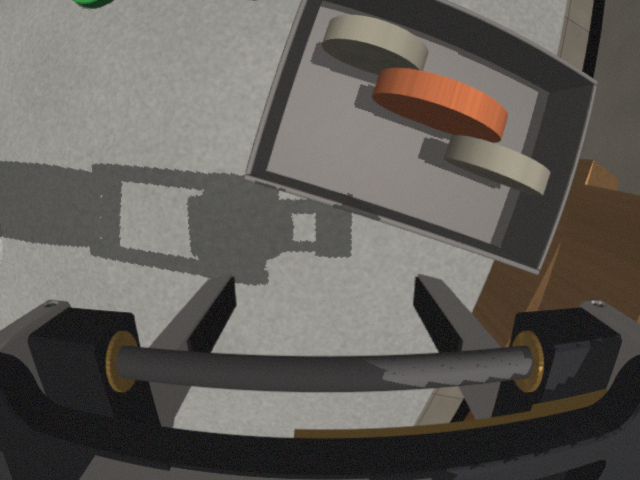

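The arm hasn't moved: the call was rejected, and the wrist picture still shows the start pose over the bin. The rows probably need all six keys.

```bash
python3 -m crank '[{"x":-20,"y":0,"z":40,"ax":0,"ay":-7,"az":0},{"x":-30,"y":0,"z":80,"ax":0,"ay":-14,"az":0},{"x":-40,"y":0,"z":120,"ax":0,"ay":-21,"az":0},{"x":-52,"y":0,"z":158,"ax":0,"ay":-28,"az":0},{"x":-65,"y":0,"z":197,"ax":0,"ay":-35,"az":0},{"x":-79,"y":0,"z":235,"ax":0,"ay":-42,"az":0},{"x":-92,"y":0,"z":273,"ax":0,"ay":-49,"az":0},{"x":-105,"y":0,"z":311,"ax":0,"ay":-56,"az":0},{"x":-119,"y":0,"z":349,"ax":0,"ay":-63,"az":0},{"x":-132,"y":0,"z":387,"ax":0,"ay":-70,"az":0},{"x":-145,"y":0,"z":425,"ax":0,"ay":-77,"az":0},{"x":-158,"y":0,"z":463,"ax":0,"ay":-84,"az":0},{"x":-172,"y":0,"z":501,"ax":0,"ay":-91,"az":0},{"x":-185,"y":0,"z":539,"ax":0,"ay":-91.3,"az":0},{"x":-192,"y":0,"z":557,"ax":0,"ay":-91.3,"az":0},{"x":-192,"y":0,"z":557,"ax":0,"ay":-91.3,"az":0},{"x":-192,"y":0,"z":557,"ax":0,"ay":-91.3,"az":0},{"x":-192,"y":0,"z":557,"ax":0,"ay":-91.3,"az":0}]' 60
python3 - <<'E'
from h import *
from rig import robot
import cv2
from scipy.spatial.transform import Rotation as R
o=robot.get_obs();print(o["ee_pos"],R.from_quat(o["tool_rot"]).as_matrix().round(3),o["joints"])
cv2.imwrite("pics/w2.png",optics.grab_frame("wrist")[:,:,::-1])
E
```

```text
time: 1.65
ee_pos: [0.6451, -0.1987, 0.2044]
tool_rot: [-0.697, -0.114, 0.115, 0.698]
ft_force: [0.6, 0.3, 0.4]
opening: 0.0599
[ 0.64505334 -0.19868236  0.20442073] [[ 0.947 -0.002 -0.32 ]
 [ 0.32   0.002  0.947]
 [-0.001 -1.     0.002]] [-4.27222601e-01  4.19019430e-01  1.26940754e+00  7.35022744e-04
  1.45558955e+00 -7.53492042e-01]
```

View pics/w2.png

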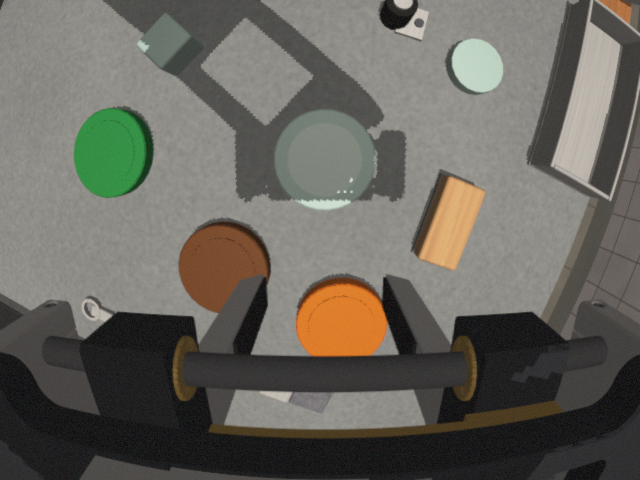

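The wrist view shows the disc centred near (325,159), right ahead of the fingers. I'll cross-check its position from this camera.

```bash
cat >> h.py <<'E'
from scipy.spatial.transform import Rotation
def wrist(uv,z,o):
    c=optics.camera_info("wrist");T=c["T_tool_cam"]
    d=np.array([uv[0]-c["cx"],uv[1]-c["cy"]]);r=np.hypot(*d);th=r/c["fx"]
    v=np.r_[d/r*np.sin(th),np.cos(th)];M=Rotation.from_quat(o["tool_rot"]).as_matrix()
    p=o["ee_pos"]+M@T[:3,3];v=M@T[:3,:3]@v
    return p+v*(z-p[2])/v[2]
E
python3 - <<'E'
from h import *
from rig import robot
o=robot.get_obs()
for uv,z in[((325,158),.022),((274,158),.022),((376,158),.022),((325,109),.022),((325,208),.022),((477,66),.02)]:print(uv,wrist(uv,z,o).round(4))
E
```

```text
(325, 158) [ 0.6246 -0.1372  0.022 ]
(274, 158) [ 0.5775 -0.1525  0.022 ]
(376, 158) [ 0.6713 -0.1208  0.022 ]
(325, 109) [ 0.6092 -0.0917  0.022 ]
(325, 208) [ 0.6403 -0.1837  0.022 ]
(477, 66) [0.7398 0.0097 0.02  ]
```

```bash
python3 -m crank '[{"x":0,"y":40,"z":-4,"ax":0,"ay":0,"az":0},{"x":0,"y":80,"z":-4,"ax":0,"ay":0,"az":0},{"x":0,"y":120,"z":-4,"ax":0,"ay":0,"az":0},{"x":0,"y":155,"z":-4,"ax":0,"ay":0,"az":0},{"x":0,"y":180,"z":-4,"ax":0,"ay":0,"az":0},{"x":0,"y":190,"z":-4,"ax":0,"ay":0,"az":0},{"x":0,"y":195,"z":-4,"ax":0,"ay":0,"az":0},{"x":0,"y":195,"z":-4,"ax":0,"ay":0,"az":0}]' 60
python3 - <<'E'
from h import *
from rig import robot
o=robot.get_obs();M=Rotation.from_quat(o["tool_rot"]).as_matrix();print(M.round(3))
g=np.array([.5752,.0300]);x=np.array([-.0645,.998]);y=np.array([-.998,-.0645])
# desired TCP pose: station (-60-48, 0) yaw 93.7
for s in(-115,-105):
    D=np.r_[g+s/1e3*x,.008]-o["ee_pos"];print(s,M.T@D*1e3)
E
```

```text
time: 2.37
ee_pos: [0.6452, -0.2035, 0.0095]
tool_rot: [-0.697, -0.113, 0.115, 0.699]
ft_force: [0.9, -0.0, -0.2]
opening: 0.0598
[[ 0.948 -0.002 -0.318]
 [ 0.318  0.002  0.948]
 [-0.001 -1.     0.002]]
-115 [-21.55585249   1.89256718 132.49747442]
-105 [-18.99175908   1.91218322 142.16398698]
```

```bash
python3 -m crank '[{"x":0,"y":1,"z":10,"ax":0,"ay":0,"az":0},{"x":1,"y":1,"z":16,"ax":0,"ay":0,"az":0},{"x":1,"y":1,"z":21,"ax":0,"ay":0,"az":0},{"x":0,"y":1,"z":26,"ax":0,"ay":1,"az":0},{"x":-1,"y":1,"z":32,"ax":0,"ay":1.5,"az":0},{"x":-3.5,"y":1,"z":43,"ax":0,"ay":3,"az":0},{"x":-6,"y":1,"z":54,"ax":0,"ay":4.5,"az":0},{"x":-8,"y":1,"z":65,"ax":0,"ay":6,"az":0},{"x":-10,"y":1,"z":76,"ax":0,"ay":7.5,"az":0},{"x":-12.5,"y":1,"z":87,"ax":0,"ay":9,"az":0},{"x":-14.5,"y":1,"z":98,"ax":0,"ay":10.5,"az":0},{"x":-17,"y":1,"z":109,"ax":0,"ay":12,"az":0},{"x":-18.5,"y":1,"z":117,"ax":0,"ay":13,"az":0},{"x":-20,"y":1,"z":124,"ax":0,"ay":14,"az":0},{"x":-21,"y":1,"z":129,"ax":0,"ay":15,"az":0},{"x":-21.5,"y":1,"z":132,"ax":0,"ay":15,"az":0},{"x":-21.5,"y":1,"z":132.5,"ax":0,"ay":15,"az":0}]' 60
python3 - <<'E'
from h import *
from rig import robot
import cv2
o=robot.get_obs();M=Rotation.from_quat(o["tool_rot"]).as_matrix();print(M.round(3))
w=optics.grab_frame("wrist")[:,:,::-1];a=optics.grab_frame("scene")[190:310,280:490,::-1]
cv2.imwrite("pics/c3.png",np.vstack([cv2.resize(w[:240],(640,240)),cv2.resize(a,None,fx=3,fy=3,interpolation=cv2.INTER_CUBIC)[:,:640].copy() if 0 else cv2.resize(a,(630,360),interpolation=cv2.INTER_CUBIC)[:, :].copy() if 0 else np.pad(cv2.resize(a,(630,360),interpolation=cv2.INTER_CUBIC),((0,0),(0,10),(0,0)))]))
E
```

```text
time: 3.78
ee_pos: [0.5844, -0.0853, 0.0105]
tool_rot: [0.707, 0.023, -0.021, -0.707]
ft_force: [2.6, -4.8, 5.2]
opening: 0.06
[[ 0.998  0.002 -0.062]
 [ 0.062 -0.     0.998]
 [ 0.002 -1.    -0.   ]]
```

View pics/c3.png

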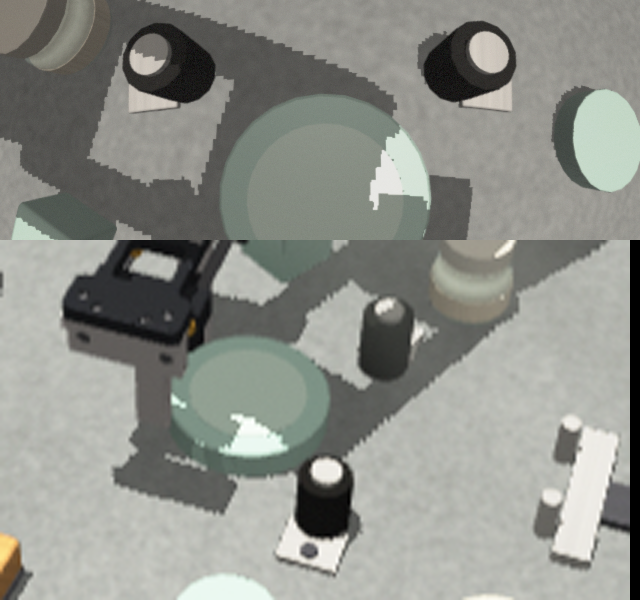

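Wrist half: disc spans x 220–431 with its front edge at (325,95); the post caps are at (151,55) and (489,52). I'll use these to get the disc's lateral offset from the gap.

```bash
python3 - <<'E'
from h import *
from rig import robot
o=robot.get_obs();M=Rotation.from_quat(o["tool_rot"]).as_matrix()
W=lambda uv,z:(M.T@(wrist(uv,z,o)-o["ee_pos"])*1e3)[[0,2]].round(1)
for k,uv,z in[("a",(151,55),.049),("b",(489,52),.049),("L",(220,195),.022),("R",(431,195),.022),("front",(325,95),.022)]:print(k,W(uv,z))
g=np.array([.5752,.0300]);print("gap in tool",(M.T@(np.r_[g,0]-o["ee_pos"])*1e3)[[0,2]])
E
```

```text
a [-69.9 113.5]
b [ 66.3 114.3]
L [-48.2  51.5]
R [49.7 51.5]
front [ 0.4 96.2]
gap in tool [ -1.95040264 115.65912883]
```

```bash
python3 -m crank '[{"x":-1,"y":1,"z":6,"ax":0,"ay":0,"az":0},{"x":-2,"y":1,"z":14,"ax":0,"ay":0,"az":0},{"x":-2.5,"y":1,"z":22,"ax":0,"ay":0,"az":0},{"x":-2.5,"y":1,"z":30,"ax":0,"ay":0,"az":0},{"x":-2.5,"y":1,"z":38,"ax":0,"ay":0,"az":0},{"x":-2.5,"y":1,"z":45,"ax":0,"ay":0,"az":0},{"x":-2.5,"y":1,"z":51,"ax":0,"ay":0,"az":0},{"x":-2.5,"y":1,"z":57,"ax":0,"ay":0,"az":0},{"x":-2.5,"y":1,"z":63,"ax":0,"ay":0,"az":0},{"x":-2.5,"y":1,"z":69,"ax":0,"ay":0,"az":0},{"x":-2.5,"y":1,"z":75,"ax":0,"ay":0,"az":0},{"x":-2.5,"y":1,"z":75,"ax":0,"ay":0,"az":0}]' 60
python3 - <<'E'
from h import *
from rig import robot
import cv2
o=robot.get_obs();M=Rotation.from_quat(o["tool_rot"]).as_matrix();print(M.round(3))
g=np.array([.5752,.0300]);print("gap in tool",(M.T@(np.r_[g,0]-o["ee_pos"])*1e3)[[0,2]])
cv2.imwrite("pics/w4.png",optics.grab_frame("wrist")[:400,:,::-1])
E
```

```text
time: 4.88
ee_pos: [0.5774, -0.011, 0.0097]
tool_rot: [0.707, 0.023, -0.022, -0.707]
ft_force: [0.7, -4.8, 5.0]
opening: 0.0599
[[ 0.998  0.001 -0.063]
 [ 0.063 -0.     0.998]
 [ 0.001 -1.    -0.   ]]
gap in tool [ 0.3941162  41.07433555]
```

View pics/w4.png

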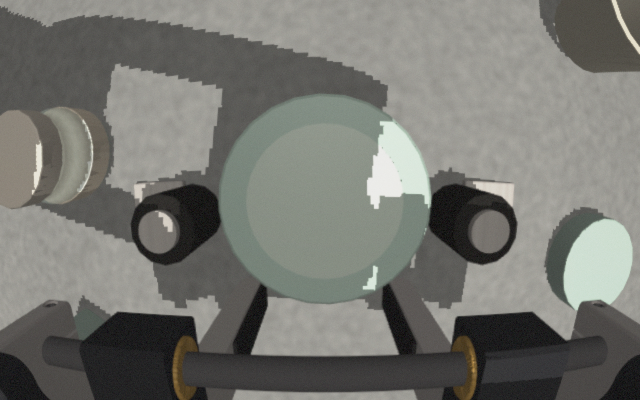

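The disc is centred in the gap: caps at x = 159 and 492, disc centre at 325, and only sliding-friction force. About 69 mm remain.

```bash
python3 -m crank '[{"x":0.3,"y":1,"z":5,"ax":0,"ay":0,"az":0},{"x":0.3,"y":1,"z":11,"ax":0,"ay":0,"az":0},{"x":0.3,"y":1,"z":17,"ax":0,"ay":0,"az":0},{"x":0.3,"y":1,"z":24,"ax":0,"ay":0,"az":0},{"x":0.3,"y":1,"z":31,"ax":0,"ay":0,"az":0},{"x":0.3,"y":1,"z":38,"ax":0,"ay":0,"az":0},{"x":0.3,"y":1,"z":45,"ax":0,"ay":0,"az":0},{"x":0.3,"y":1,"z":51,"ax":0,"ay":0,"az":0},{"x":0.3,"y":1,"z":56,"ax":0,"ay":0,"az":0},{"x":0.3,"y":1,"z":60,"ax":0,"ay":0,"az":0},{"x":0.3,"y":1,"z":63,"ax":0,"ay":0,"az":0},{"x":0.3,"y":1,"z":65,"ax":0,"ay":0,"az":0},{"x":0.3,"y":1,"z":66,"ax":0,"ay":0,"az":0},{"x":0.3,"y":1,"z":67,"ax":0,"ay":0,"az":0},{"x":0.3,"y":1,"z":67,"ax":0,"ay":0,"az":0}]' 60
python3 -m crank '[{"x":0,"y":0,"z":1,"ax":0,"ay":0,"az":0},{"x":0,"y":0,"z":2,"ax":0,"ay":0,"az":0},{"x":0,"y":0,"z":2,"ax":0,"ay":0,"az":0}]' 60
python3 - <<'E'
from h import *
import cv2
cv2.imwrite("pics/w5.png",optics.grab_frame("wrist")[:400,:,::-1])
E
```

```text
time: 6.18
ee_pos: [0.5736, 0.054, 0.0092]
tool_rot: [0.708, 0.022, -0.022, -0.706]
ft_force: [1.6, -6.6, 7.7]
opening: 0.0602
time: 6.43
ee_pos: [0.5733, 0.0549, 0.0093]
tool_rot: [0.708, 0.022, -0.022, -0.705]
ft_force: [1.6, -5.2, 5.6]
opening: 0.0604
```

View pics/w5.png

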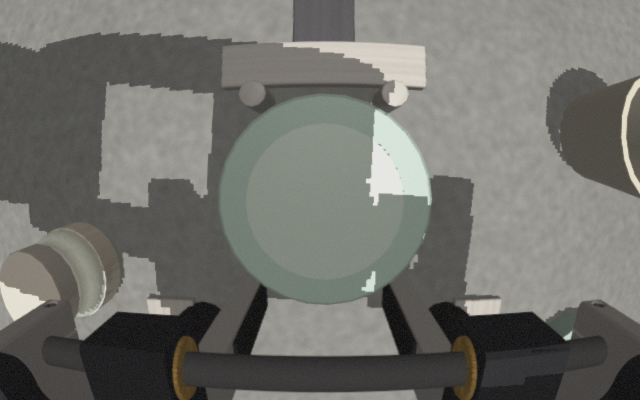

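The disc is a few mm short of both pins, whose tops are at (253,94) and (395,93). I'll push on in small steps until the force rises.

```bash
python3 -m crank '[{"x":0,"y":0,"z":1,"ax":0,"ay":0,"az":0},{"x":0,"y":0,"z":2,"ax":0,"ay":0,"az":0},{"x":0,"y":0,"z":3,"ax":0,"ay":0,"az":0},{"x":0,"y":0,"z":3,"ax":0,"ay":0,"az":0}]' 60
python3 -m crank '[{"x":0,"y":0,"z":1,"ax":0,"ay":0,"az":0},{"x":0,"y":0,"z":2,"ax":0,"ay":0,"az":0},{"x":0,"y":0,"z":3,"ax":0,"ay":0,"az":0},{"x":0,"y":0,"z":3,"ax":0,"ay":0,"az":0}]' 60
```

```text
time: 6.82
ee_pos: [0.573, 0.0565, 0.0093]
tool_rot: [0.709, 0.022, -0.023, -0.704]
ft_force: [1.0, -6.2, 4.8]
opening: 0.0601
time: 7.15
ee_pos: [0.5729, 0.0567, 0.0094]
tool_rot: [0.711, 0.022, -0.023, -0.703]
ft_force: [1.5, -10.7, 4.8]
opening: 0.0598
```

```bash
python3 -m crank '[{"x":0,"y":0,"z":2,"ax":0,"ay":0,"az":0},{"x":0,"y":0,"z":4,"ax":0,"ay":0,"az":0},{"x":0,"y":0,"z":5,"ax":0,"ay":0,"az":0},{"x":0,"y":0,"z":5,"ax":0,"ay":0,"az":0}]' 60
python3 - <<'E'
from h import *
from rig import robot
import cv2
o=robot.get_obs();print(o["ee_pos"],o["ft_force"])
f=optics.grab_frame("wrist");cv2.imwrite("pics/w6.png",cv2.resize(f[60:220,200:450,::-1],None,fx=3,fy=3,interpolation=cv2.INTER_CUBIC))
E
```

```text
time: 7.48
ee_pos: [0.5728, 0.0569, 0.0094]
tool_rot: [0.714, 0.022, -0.024, -0.7]
ft_force: [0.6, -15.9, 5.2]
opening: 0.06
[0.5728101  0.05688809 0.00942819] [  0.63624149 -15.85250701   5.18983045]
```

View pics/w6.png

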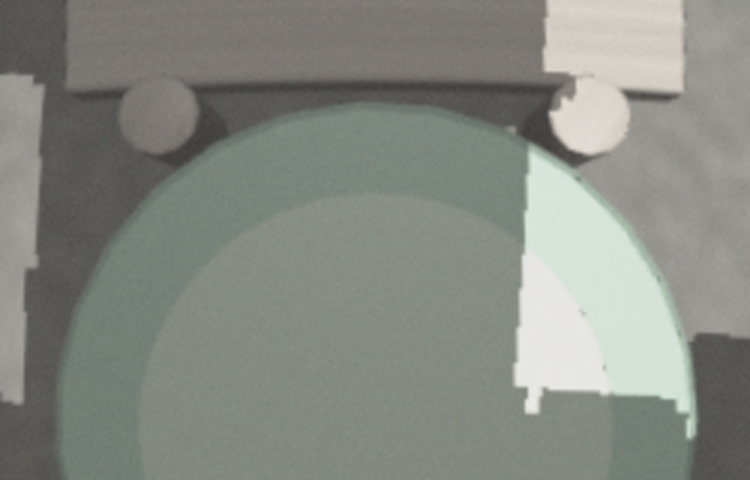

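Both pins bear on the disc symmetrically: pins at 158 and 590 (mid 374), disc mid 376. It stalled while the force rose to 16 N. Now I'll back off and then lift clear.

```bash
python3 -m crank '[{"x":0,"y":0,"z":-5,"ax":0,"ay":0,"az":0},{"x":0,"y":0,"z":-11,"ax":0,"ay":0,"az":0},{"x":0,"y":0,"z":-18,"ax":0,"ay":0,"az":0},{"x":0,"y":0,"z":-20,"ax":0,"ay":0,"az":0},{"x":0,"y":0,"z":-20,"ax":0,"ay":0,"az":0},{"x":0,"y":-15,"z":-20,"ax":0,"ay":0,"az":0},{"x":0,"y":-45,"z":-20,"ax":0,"ay":0,"az":0},{"x":0,"y":-85,"z":-20,"ax":0,"ay":0,"az":0},{"x":0,"y":-125,"z":-40,"ax":0,"ay":0,"az":0},{"x":0,"y":-160,"z":-60,"ax":0,"ay":0,"az":0},{"x":0,"y":-160,"z":-95,"ax":0,"ay":0,"az":0},{"x":0,"y":-160,"z":-130,"ax":0,"ay":0,"az":0},{"x":0,"y":-160,"z":-150,"ax":0,"ay":0,"az":0},{"x":0,"y":-160,"z":-150,"ax":0,"ay":0,"az":0},{"x":0,"y":-160,"z":-150,"ax":0,"ay":0,"az":0}]' 60
python3 - <<'E'
from h import *
import cv2
a=optics.grab_frame("scene")[190:350,330:510,::-1];b=optics.grab_frame("side")[190:390,180:400,::-1]
cv2.imwrite("pics/f7.png",np.hstack([cv2.resize(a,(405,360),interpolation=cv2.INTER_CUBIC),cv2.resize(b,(395,360),interpolation=cv2.INTER_CUBIC)]))
E
```

```text
time: 8.78
ee_pos: [0.5825, -0.0898, 0.1719]
tool_rot: [0.713, 0.021, -0.024, -0.7]
ft_force: [-0.1, 0.5, -0.7]
opening: 0.0598
```

View pics/f7.png

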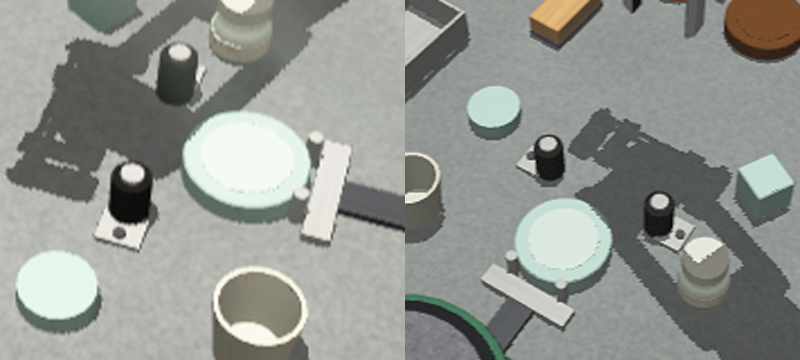

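```bash
python3 - <<'E'
from h import *
from rig import finish_job
a=onplane("scene",np.array([247,159.5])/2.25-.5+[330,190],.022);b=onplane("side",np.array([563.5-405,240.5])/1.797-.5+[180,190],.022)
g=np.array([.5752,.0300]);x=np.array([-.0645,.998]);y=np.array([-.998,-.0645]);d=(a+b)/2-g
print(a,b,"station",d@x,d@y)
finish_job()
E
```

```text
[0.57468118 0.1060232 ] [0.56750271 0.10542003] station 0.07583514475568433 -0.0007842038769194936
the job is handed in; nothing more can be done
```

The large glass disc is home against both stop pins, and the job has been handed in, after about 9 s of robot time. I pushed it along the bench with both fingertips spread behind it, through the middle of the gap and up to the pins. Then I backed the fingers off level before lifting away.

- **Seating:** at the pins the disc stopped moving while the push force rose to about 16 N. The wrist picture showed it touching both pins evenly.
- **Final position:** the scene and side cameras together put the disc centre at station x = 75.8 mm, y = -0.8 mm. The target is 75 mm and 0, and the calibration is good to about 2 mm. The two cameras disagreed with each other by about 7 mm in world x, as they had for the disc at the start.
- **Bystanders:** nothing near the disc or posts looked disturbed in the last pictures, and no contact showed on the force reading. The brush and wrench were out of those crops, and the tool stayed high over that side of the bench.
- **Rejected command:** my first move was refused because its rows left out some keys, so the arm did not move then.

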